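# Set the slicing-board fence to the red mark

## Task

Loosen the black wing knob that clamps the slicing board's fence until the fence swings freely, swing the fence until its pointer stands on the red mark, and tighten the knob again, firmly by feel but without straining it. Never force the fence while it is clamped, leave the other kitchen things where they are, and let go of everything at the end.

Things in the scene. Friction and masses are not known exactly. Their poses are not given: they have to be found in the camera images.
- board: fixed wooden slicing board, 340 x 400 mm (its x, y), top face 30 mm above the worktop; origin under its centre, z up. It carries the fence's pivot at board (0, +140) mm, a steel clamp sector, and a white scale band with black ticks every 5 degrees under the far end of the fence
- fence: swinging fence: flat aluminium bar 36 mm wide with a green strip, 10 to 28 mm above the board top; origin on its vertical pivot axis at board-top height; the bar runs 216 mm along its own -y, z up. It turns up to 35 degrees either side of the board's -y. With the clamp loose it turns with 0.12 N m (0.6 N at the handle); clamped, it must not be forced
- handle (a point): middle of the fence's upright round wooden handle, 24 to 28 mm diameter, 200 mm from the pivot; it stands 32 to 80 mm above the board top, this point 60 mm above the board top (90 mm above the worktop)
- pointer (a point): tip of the fence's thin black pointer, 250 mm from the pivot
- mark_tip (a point): where the pointer tip must be: inner end of the red mark on the scale band, 250 mm from the pivot, same height as pointer. It stays where it is
- knob: black wing knob of the clamp, on the fence bar 100 mm from the pivot, axis vertical (z up); it rides with the fence. The wing is a bar 50 mm long (its x), 16 mm wide (its y), 26 mm high, its top 94 mm above the worktop; a red spot on the +x wing. Clockwise from above tightens. As found it is tight; 1.1 rad counter-clockwise always frees it; no end stop is near
- knob_grip (a point): point to grip on the knob's axis, 8 mm below the wing's top, 86 mm above the worktop; axes as the knob's. The wing sits on its screw through a springy bush (1.5 N m per rad), so the torque stays felt while holding still, and the wing springs back when let go; the screw stays. Torque: 0.03 N m loose, 0.35 to 0.65 N m firmly tight (best 0.45), above 0.7 N m strained
- clamp_foot: steel foot of the clamp screw under the knob, inside the bar, out of reach. Its force on the liner is the clamp force: from where it bites it rises about 95 N per rad of screw, and the turning torque about 0.008 N m per N; 35 to 95 N is firmly tight, over 100 N is strained
- liner: worn strip of the clamp sector on which the foot presses, out of reach. It is uneven: the knob angle at which the clamp bites differs, unmeasured, by up to 1 rad between fence positions, so it must be felt
- bread_roll: loose bystander: round bread roll, 62 mm across, 41 mm high, lying on the slicing board's far left corner; origin under its centre
- pepper_mill: loose bystander: dark wooden pepper mill, 54 mm across, 168 mm high; origin under its centre
- jam_jar: loose bystander: amber glass jar with brass lid, 68 mm across, 95 mm high; origin under its centre
- mug: loose bystander: white mug, 82 mm across, 92 mm high; origin under its centre
- spatula: loose bystander: spatula lying flat on the worktop
- salt_bowl: loose bystander: small blue bowl, 90 mm across, 40 mm high; origin under its centre
- shaker: loose bystander: brass cocktail shaker, 80 mm across, 195 mm high; origin under its centre

How it is judged:
By the outcome, as a careful person would: the job done as asked, in the order asked, and still so for the second after the job is handed in, with the robot touching nothing.
It also fails if it takes over 72 s, if anything falls off the work surface, if the arm or the gripper's body presses on something with over 40 N, if the wrist force passes 120 N, or if a joint passes its speed limit or range.

## Robot

A 7-joint arm with a two-finger parallel gripper is mounted at the origin on the work surface. World frame = base frame: x ahead of the robot, y to its left, z up, the work surface at z = 0. Lengths are in m, angles in rad, forces in N, time in s.
With the tool pointing down it reaches from about 0.4 to 0.85 m from the base axis. Payload 10.4 kg.
Tool frame: the origin (TCP) lies on the centre line of the jaws, within the pads' length; the fingertips stand 11 mm ahead of it and the grasp point (between the pads) lies 8 mm behind it (tip_reach is the distance from the TCP to the fingertips, in m); z points along the fingers, y is the line along which they close (so a half turn about z gives the same grasp; the last joint's range is limited). The gripper opens to 85 mm and grips with 20 to 120 N. Pads are 22 mm wide; open, the fingers measure 114 mm over their backs; the gripper's body (76 mm by 85 mm) begins 54 mm behind the grasp point. The pads swing forward as they close: fully open they stand 13 mm farther back than shut.
Start: joints at [1.247, 0.332, -0.065, 1.46, 0.022, 1.35, -0.088], TCP at [0.185, -0.597, 0.242] pointing down, gripper open.
Joint ranges: [-2.6, 2.6], [-0.5, 2.12], [-1.47, 1.34], [0.16, 2.42], [-1.27, 4.41], [0.06, 2.06], [-2.6, 2.6]. Speed limits (rad/s): [2.22, 2.22, 2.79, 2.79, 3.14, 3.14, 3.14].

## Interface

Orientations are given as a unit quaternion [x, y, z, w].
In Python, from workcell import get_obs, camera, hand_in, tip_reach gives the robot as it stands. The module is installed in compiled form; this text tells all that it offers.
- The arm moves only by the tool move_arm, never from a script. Its argument "plan" is a list of rows, each an object with "delta_pos": the shift along the tool's x, y, z in parts of the range, where 1.0 means 0.6 m, a list of three; "turn": the turn, a rotation vector about the tool's x, y, z in shares of 180 degrees (1.0 is 180 degrees), a list of three; "fingers": the closure, from 0 (fully open) to 1 (shut). A call has 1 to 12 rows; each row is the pose to reach, as a shift and turn from the pose commanded when the call began, along the tool's axes at that moment; what a row does not reach only later rows make up. A row lasts 1/8 s, in which the tool goes at most 62.5 mm and 10.7 degrees, less where a joint would pass 70% of its speed; a pose out of reach is approached as far as the arm can. No shift or turn number may pass 1 either way. A call with a gripper value outside its range is refused whole. The fingers move at their own pace and stop on an object; "force" is the grip in N (left out, the last holds). Time passes only in rows, so rows that repeat a pose let the fingers close. It gives the time, the measured TCP pose, the force, the opening and the grip force at its end, in the units of the state.
- get_obs(): the state, without advancing time (a new reading comes with each control period).
- camera(name): name is "scene" or "top"; returns a dict with "color" (400x640x3 uint8, red, green, blue), "range_z" (400x640 float32, m along the optical axis (not along the pixel's ray), 0 where there is no reading), "fx", "fy", "cx", "cy" (pixels), "R" (3x3) and "t" (3): a world point X has camera coordinates R X + t. Camera axes: x right, y down, z forward; pixel columns grow to the right and rows downward; lengths in m; the calibration is good to about 2 mm. A picture is of the moment at which its call begins.
- hand_in(): hands the job in; it is judged then, once.
The state is a dict: "clock": time; "joint_pos": joint angles; "joint_velocities": joint speeds; "tau": joint torques, N m; "position": TCP position; "ee_rot": TCP orientation; "ft_force": force on the tool from outside, world axes, zero at the start; "torque": the same for the moment, N m; "grip_width": opening from 0.0 (shut) to 1.0 (fully open); "grasp_force": force on a finger pad.
Only numpy, scipy, OpenCV 4.12 (cv2) and the standard library are available. Lean on these libraries where they do the work, as an engineer would, in place of code of your own. Each camera call takes 0.05 s, during which the arm holds its last target. There are 200 camera calls.

## Working session

There is one attempt and no reset: what is moved stays moved. The work goes in short steps, Python scripts to look and compute and a tool call to move; the robot and the scene stay as the last step left them, time stands still between calls to the robot, and variables do not carry over. Pictures are saved under pics/ and viewed, at most 10 in all, crops included, and the job is handed in when it is done.

Besides the shell and the picture viewer there is one more tool, called after "Request:" as name([rows], argument=value, ...), one row to a line, values as JSON. move_arm: Moves the arm, as the interface text tells. Its arguments: {"type":"object","properties":{"plan":{"type":"array","items":{"type":"object","properties":{"delta_pos":{"type":"array","items":{"type":"number"}},"turn":{"type":"array","items":{"type":"number"}},"fingers":{"type":"number"}}}},"force":{"type":"number"}},"required":["plan"]}

```bash
mkdir -p pics; cat > h.py <<'E'
import numpy as np, cv2
from workcell import get_obs, camera, hand_in, tip_reach
def save(n,img): cv2.imwrite(f'pics/{n}.png',cv2.cvtColor(img,cv2.COLOR_RGB2BGR))
def ray(c,u,v,z):
    d=c['R'].T@np.array([(u-c['cx'])/c['fx'],(v-c['cy'])/c['fy'],1]); o=-c['R'].T@c['t']
    return o+d*(z-o[2])/d[2]
def depth(c,u,v):
    r=c['range_z'][int(round(v)),int(round(u))]
    return c['R'].T@(r*np.array([(u-c['cx'])/c['fx'],(v-c['cy'])/c['fy'],1])-c['t'])
def proj(c,X):
    p=c['R']@np.asarray(X)+c['t']; return c['fx']*p[0]/p[2]+c['cx'],c['fy']*p[1]/p[2]+c['cy']
E
python3 - <<'E'
from h import *
import pickle
o=get_obs();print({k:np.round(v,3).tolist() for k,v in o.items()},tip_reach)
for n in('scene','top'):
    c=camera(n);save(n+'0',c['color']);pickle.dump(c,open(n+'0.pkl','wb'));print(n,c['fx'],c['R'].round(3).tolist(),(-c['R'].T@c['t']).round(3))
E
```

```text
{'clock': 0.0, 'joint_pos': [1.247, 0.333, -0.065, 1.461, 0.022, 1.35, -0.089], 'joint_velocities': [0.0, -0.001, -0.002, -0.001, 0.0, -0.001, -0.001], 'tau': [-0.0, -62.545, 0.049, -39.16, 0.016, 0.01, 0.0], 'position': [0.185, -0.597, 0.242], 'ee_rot': [0.989, 0.15, -0.0, -0.001], 'ft_force': [0.39, 0.48, -0.649], 'torque': [-0.006, 0.032, -0.041], 'grasp_force': 0.0, 'grip_width': 1.0} 0.011
scene 364.3332345859502 [[0.486, 0.874, -0.013], [0.644, -0.369, -0.67], [-0.59, 0.317, -0.742]] [ 1.2   -0.384  0.956]
top 516.9413686500775 [[0.03, -0.999, 0.014], [-0.987, -0.031, -0.159], [0.159, -0.009, -0.987]] [ 0.296 -0.021  1.443]
```

View pics/scene0.png

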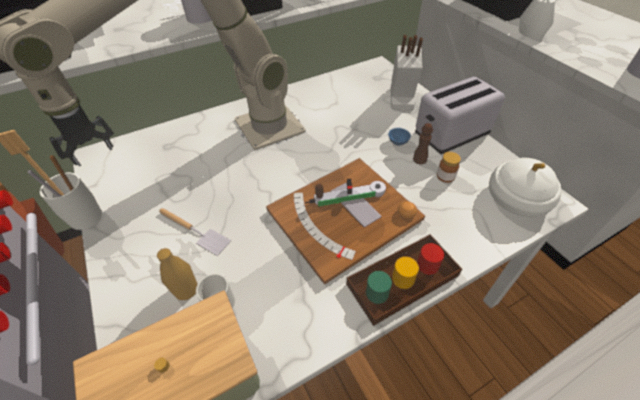

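View pics/top0.png

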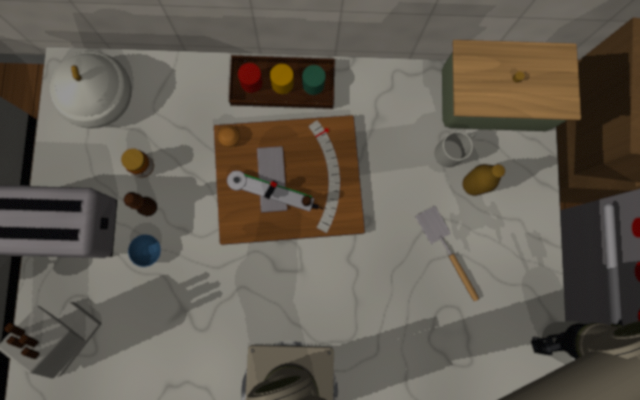

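The top view shows the board at px (290,180), pivot at (236,181), knob with its red spot at (271,189), handle near (306,201), and red mark near (320,131). I'll zoom in on both views next.

```bash
python3 - <<'E'
from h import *
import pickle
t=pickle.load(open('top0.pkl','rb'));s=pickle.load(open('scene0.pkl','rb'))
a=cv2.resize(t['color'][110:250,205:375],None,fx=4.5,fy=4.2,interpolation=cv2.INTER_CUBIC)
a=np.clip(a.astype(float)*1.5,0,255).astype(np.uint8)
save('topz',a); save('scz',cv2.resize(s['color'][150:290,260:430],None,fx=4.5,fy=4.2,interpolation=cv2.INTER_CUBIC))
for c,n in((t,'top'),(s,'sc')):
    hsv=cv2.cvtColor(c['color'],cv2.COLOR_RGB2HSV)
    box=np.zeros(hsv.shape[:2],np.uint8)
    if n=='top': box[112:246,212:368]=1
    else: box[155:280,262:428]=1
    red=((hsv[...,0]<6)|(hsv[...,0]>172))&(hsv[...,1]>140)&(hsv[...,2]>60)&(box>0)
    k,l,st,ce=cv2.connectedComponentsWithStats(red.astype(np.uint8))
    for i in range(1,k):
        if st[i,4]>2: print(n,'red',st[i],ce[i].round(1),depth(c,*ce[i]).round(4))
E
```

```text
top red [319 129  10   6  19] [324.5 130.8] [ 0.7125 -0.0748  0.0262]
top red [270 181   7   6  29] [273.3 183.7] [0.5427 0.0597 0.0975]
sc red [348 186   4   3  11] [349.4 186.9] [0.5428 0.058  0.0951]
sc red [418 243  10  32 232] [423.5 258.8] [0.858  0.1071 0.0702]
sc red [337 247   8  11  24] [339.6 253.4] [ 0.7068 -0.0743  0.0316]
```

View pics/topz.png

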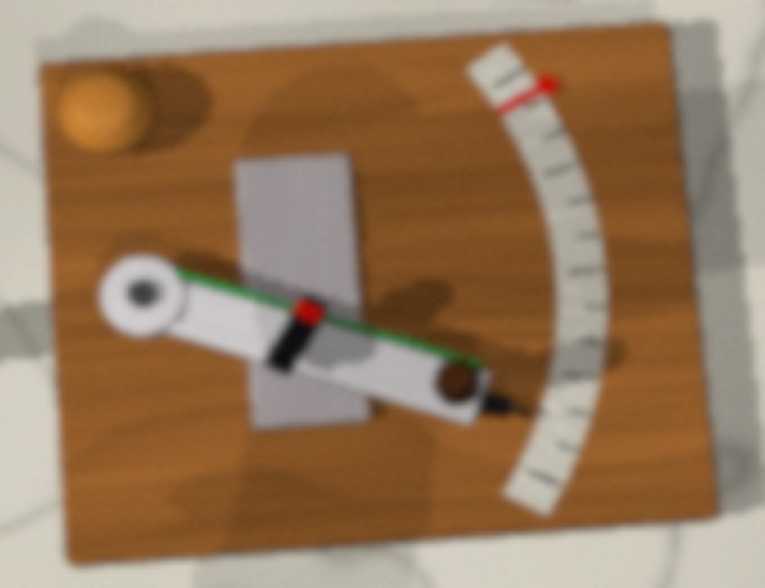

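View pics/scz.png

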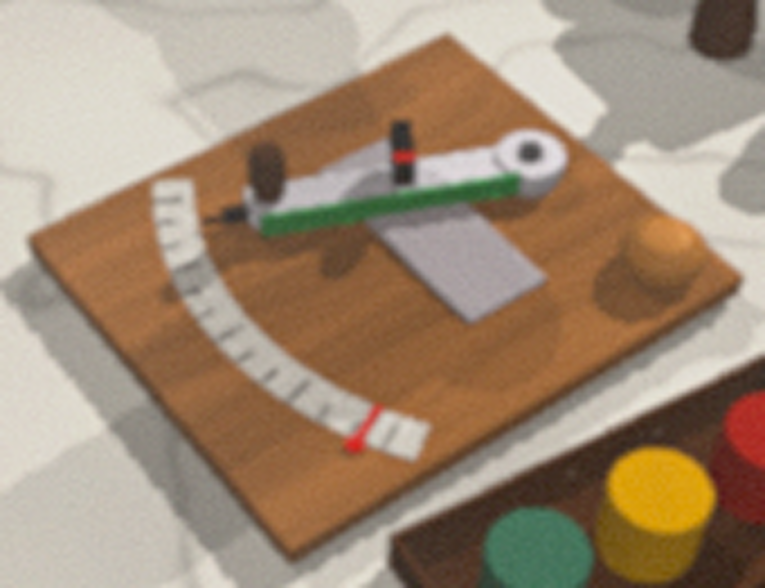

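The zooms show these positions in full-image pixels, top view:
- pivot (236.6,179.8)
- knob wing ends (273.9,183.8) on the red side and (267.7,196.2)
- handle top (306.6,200.5)
- pointer tip (324.6,208.3)
- inner end of the red mark (315.7,136.9)

The scene view shows the same parts, so I'll triangulate across the two.

```bash
cat >> h.py <<'E'
T=lambda x,y:(205+x/4.5,110+y/4.2)
S=lambda x,y:(260+x/4.5,150+y/4.2)
def tri(t,a,s,b):
    P=lambda c:np.array([[c['fx'],0,c['cx']],[0,c['fy'],c['cy']],[0,0,1]])@np.c_[c['R'],c['t']]
    X=cv2.triangulatePoints(P(t),P(s),np.array(a,float).reshape(2,1),np.array(b,float).reshape(2,1)).ravel();X=X[:3]/X[3]
    return X,np.hypot(*(np.array(proj(t,X))-a))
E
python3 - <<'E'
from h import *
import pickle
t=pickle.load(open('top0.pkl','rb'));s=pickle.load(open('scene0.pkl','rb'))
prs={'pivot':((142,293),(531,152)),'handletop':((457,377),(266,150)),'knobred':((310,312),(404,157)),'mark':((498,113),(378,408)),'ptr':((538,413),(206,219)),
'c1':((42,65),(740,280)),'c2':((668,25),(295,560)),'c3':((718,517),(32,240)),'c4':((72,562),(447,37))}
for k,(a,b) in prs.items():
    X,e=tri(t,T(*a),s,S(*b)); print(k,X.round(4),'err',e.round(2))
print('depths: pivot',depth(t,*T(142,293)).round(4),'handle',depth(t,*T(457,377)).round(4),'knob',depth(t,*T(296,336)).round(4))
C=[ray(t,*T(*prs[k][0]),.03) for k in('c1','c2','c3','c4')];C=np.array(C)[:,:2]
Cs=np.array([ray(s,*S(*prs[k][1]),.03) for k in('c1','c2','c3','c4')])[:,:2]
for Q in(C,Cs):
    print(Q.round(4).tolist(),Q.mean(0).round(4),[np.linalg.norm(Q[i]-Q[(i+1)%4]).round(3) for i in range(4)])
    # board +y ~ world +y : c1,c4 at +y; 
    y=(Q[0]+Q[3]-Q[1]-Q[2]);x=(Q[0]+Q[1]-Q[2]-Q[3]);th=np.arctan2(-y[0],y[1]);print('yaw',th,np.arctan2(x[1],x[0]),'pivot',Q.mean(0)+.14*np.array([-np.sin(th),np.cos(th)]))
for n,c,f,i in(('t',t,T,0),('s',s,S,1)):
    print(n,'pivot@.065',ray(c,*f(*prs['pivot'][i]),.065).round(4),'handle@.11',ray(c,*f(*prs['handletop'][i]),.11).round(4),
     'mark@.035',ray(c,*f(*prs['mark'][i]),.035).round(4),'ptr@.035',ray(c,*f(*prs['ptr'][i]),.035).round(4))
a=ray(t,*T(310,310),.094);b=ray(t,*T(282,362),.094);print('wing',a.round(4),b.round(4),np.linalg.norm(a-b),((a+b)/2).round(4),np.arctan2(a[1]-b[1],a[0]-b[0]))
# dark/red mask in top for wing, minAreaRect
h=cv2.cvtColor(t['color'],cv2.COLOR_RGB2HSV);R=t['range_z']
pts=[]
for v in range(176,204):
  for u in range(258,285):
    p=depth(t,u,v); d=h[v,u]
    if p[2]>.08: pts.append(p)
pts=np.array(pts);print(len(pts),pts.mean(0).round(4));r=cv2.minAreaRect(pts[:,:2].astype(np.float32)*1000);print(r)
E
```

```text
pivot [0.5579 0.1626 0.0562] err 0.03
handletop [ 0.5008 -0.0294  0.1082] err 0.04
knobred [0.5423 0.0588 0.0917] err 0.19
mark [ 0.6932 -0.0504  0.0287] err 0.06
ptr [ 0.4892 -0.0782  0.0438] err 0.61
c1 [0.7186 0.2376 0.0224] err 0.16
c2 [ 0.7629 -0.1561  0.0164] err 0.44
c3 [ 0.4268 -0.1915  0.0206] err 0.5
c4 [0.3849 0.2007 0.0232] err 0.2
depths: pivot [0.5576 0.1623 0.0577] handle [ 0.5002 -0.0294  0.1124] knob [0.5266 0.066  0.0909]
[[0.7166, 0.2366], [0.758, -0.156], [0.4255, -0.1917], [0.3842, 0.1991]] [0.571 0.022] [np.float64(0.395), np.float64(0.334), np.float64(0.393), np.float64(0.335)]
yaw 0.10509458480841173 0.10970088561829305 pivot [0.55636022 0.16124728]
[[0.7222, 0.2316], [0.7702, -0.1571], [0.4357, -0.1909], [0.3911, 0.1975]] [0.5798 0.0203] [np.float64(0.392), np.float64(0.336), np.float64(0.391), np.float64(0.333)]
yaw 0.11850335382816381 0.10182793480343479 pivot [0.56324987 0.15929994]
t pivot@.065 [0.5562 0.1614 0.065 ] handle@.11 [ 0.5005 -0.0295  0.11  ] mark@.035 [ 0.6915 -0.0502  0.035 ] ptr@.035 [ 0.4898 -0.0801  0.035 ]
s pivot@.065 [0.5642 0.1574 0.065 ] handle@.11 [ 0.5023 -0.0299  0.11  ] mark@.035 [ 0.6965 -0.053   0.035 ] ptr@.035 [ 0.4836 -0.0722  0.035 ]
wing [0.543  0.0583 0.094 ] [0.5092 0.0733 0.094 ] 0.036947387213710776 [0.5261 0.0658 0.094 ] -0.42018008191877293
125 [0.5204 0.0638 0.1365]
((419.21441650390625, 35.849708557128906), (268.3448486328125, 41.54182815551758), 15.862943649291992)
```

```bash
python3 - <<'E'
from h import *
import pickle
t=pickle.load(open('top0.pkl','rb'));s=pickle.load(open('scene0.pkl','rb'))
for n,c,bx in(('t',t,(258,176,286,204)),('s',s,(338,172,360,200))):
    u0,v0,u1,v1=bx;h=cv2.cvtColor(c['color'],cv2.COLOR_RGB2HSV)
    U,V=np.meshgrid(np.arange(u0,u1),np.arange(v0,v1));P=np.array([depth(c,u,v) for u,v in zip(U.ravel(),V.ravel())])
    col=c['color'][v0:v1,u0:u1].reshape(-1,3).astype(int)
    dark=col.max(1)<55; hs=h[v0:v1,u0:u1].reshape(-1,3); red=((hs[:,0]<8)|(hs[:,0]>170))&(hs[:,1]>110)
    for nm,m in(('col',dark|red),('z',(P[:,2]>.078)&(P[:,2]<.106)),('both',(dark|red)&(P[:,2]>.075)&(P[:,2]<.106)),('red',red)):
        Q=np.array([ray(c,u,v,.092) for u,v in zip(U.ravel()[m],V.ravel()[m])])[:,:2]
        if len(Q)<4: continue
        r=cv2.minAreaRect((Q*1000).astype(np.float32));_,_,vt=np.linalg.svd(Q-Q.mean(0),full_matrices=False)
        d=vt[0]*np.sign(vt[0][0]);print(n,nm,len(Q),Q.mean(0).round(4),'ang',np.arctan2(d[1],d[0]).round(3),np.round(r[0]),np.round(r[1]),r[2].__round__(1),'zmed',np.median(P[m,2]).round(4))
E
```

```text
t col 108 [0.529  0.0658] ang -0.512 [524.  56.] [41. 48.] 67.1 zmed 0.0937
t z 126 [0.5276 0.0666] ang -0.459 [528.  66.] [18. 51.] 63.6 zmed 0.093
t both 104 [0.5285 0.0666] ang -0.43 [528.  66.] [16. 48.] 66.0 zmed 0.0939
t red 37 [0.5429 0.0607] ang 0.257 [543.  61.] [16. 16.] 1.9 zmed 0.094
s col 30 [0.5404 0.0589] ang -0.498 [537.  62.] [16. 52.] 67.0 zmed 0.0943
s z 75 [0.5335 0.0639] ang -0.487 [533.  65.] [16. 62.] 58.6 zmed 0.0936
s both 30 [0.5404 0.0589] ang -0.498 [537.  62.] [16. 52.] 67.0 zmed 0.0943
s red 19 [0.539  0.0604] ang 0.251 [539.  61.] [16. 13.] 60.2 zmed 0.095
```

The knob centre is (0.528, 0.066), wing angle about -0.44 rad, top at 0.094 m and 16 x 50 mm, all matching the text. I'll move above it now.

The rows are not in the units I measure in: shifts go in shares of 0.6 m and turns go in shares of 180 degrees. I convert before sending: -0.531 m / 0.6 = -0.885, 0.524 m / 0.6 = 0.8733, 0.74 rad / 3.1416 = 0.2355.

Request:
move_arm([
  {"delta_pos":[0.8733,-0.885,0],"turn":[0,0,0.2355],"fingers":0.5},
  {"delta_pos":[0.8733,-0.885,0],"turn":[0,0,0.2355],"fingers":0.5},
  {"delta_pos":[0.8733,-0.885,0],"turn":[0,0,0.2355],"fingers":0.5},
  {"delta_pos":[0.8733,-0.885,0],"turn":[0,0,0.2355],"fingers":0.5},
  {"delta_pos":[0.8733,-0.885,0],"turn":[0,0,0.2355],"fingers":0.5},
  {"delta_pos":[0.8733,-0.885,0],"turn":[0,0,0.2355],"fingers":0.5},
  {"delta_pos":[0.8733,-0.885,0],"turn":[0,0,0.2355],"fingers":0.5},
  {"delta_pos":[0.8733,-0.885,0],"turn":[0,0,0.2355],"fingers":0.5},
  {"delta_pos":[0.8733,-0.885,0],"turn":[0,0,0.2355],"fingers":0.5},
  {"delta_pos":[0.8733,-0.885,0],"turn":[0,0,0.2355],"fingers":0.5},
  {"delta_pos":[0.8733,-0.885,0],"turn":[0,0,0.2355],"fingers":0.5},
  {"delta_pos":[0.8733,-0.885,0],"turn":[0,0,0.2355],"fingers":0.5},
], force=20)

```text
clock: 1.6
position: [0.5267, 0.0628, 0.2423]
ee_rot: [0.976, -0.218, 0.0, 0.0]
ft_force: [0.9, -1.0, 0.5]
grip_width: 0.505
grasp_force: 0.0
```

To row units: 0.13 m / 0.6 = 0.2167, 0.1 m / 0.6 = 0.1667.

Request:
move_arm([
  {"delta_pos":[0,0,0.0833],"turn":[0,0,0],"fingers":0.5},
  {"delta_pos":[0,0,0.1667],"turn":[0,0,0],"fingers":0.5},
  {"delta_pos":[0,0,0.2167],"turn":[0,0,0],"fingers":0.5},
  {"delta_pos":[0,0,0.2167],"turn":[0,0,0],"fingers":0.5},
  {"delta_pos":[0,0,0.2167],"turn":[0,0,0],"fingers":0.5},
])

```text
clock: 2.22
position: [0.5268, 0.0613, 0.1136]
ee_rot: [0.976, -0.218, 0.001, -0.0]
ft_force: [0.3, 0.1, 0.4]
grip_width: 0.501
grasp_force: 0.0
```

```bash
python3 - <<'E'
from h import *
o=get_obs();print({k:np.round(o[k],4).tolist() for k in('clock','joint_pos','position','ee_rot','ft_force','torque')})
c=camera('scene');save('s1',cv2.resize(c['color'][100:260,270:450],None,fx=4.4,fy=3.7,interpolation=cv2.INTER_CUBIC))
E
```

```text
{'clock': 2.225, 'joint_pos': [0.386, 0.3121, -0.6742, 1.8341, 0.2207, 1.0695, -2.3813], 'position': [0.5268, 0.0613, 0.1136], 'ee_rot': [0.976, -0.2178, 0.0007, -0.0002], 'ft_force': [0.2565, 0.0607, 0.3741], 'torque': [-0.0239, 0.0177, 0.0523]}
```

View pics/s1.png

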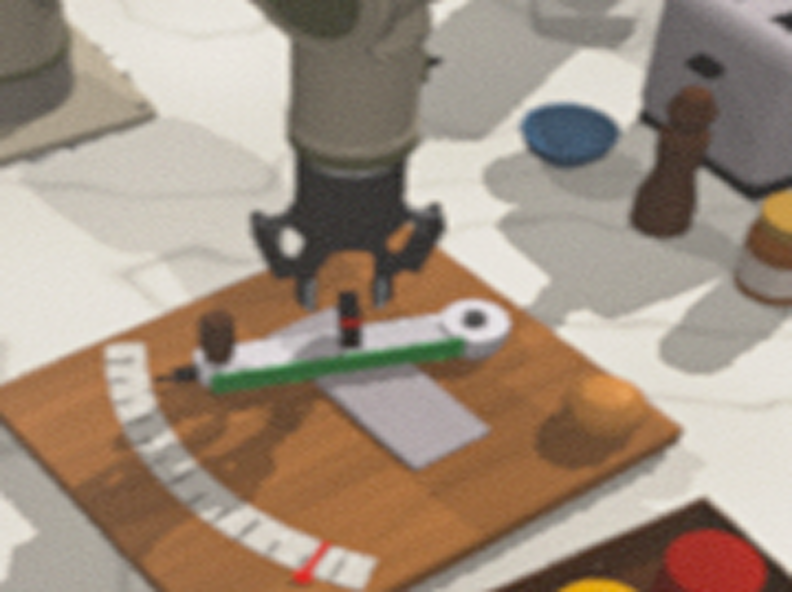

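The jaws straddle the wing (wing at crop px (348,320), fingers at 308 and 382). The measured pose is 5 mm short in y, so I'll correct that on the way down.

To row units: 0.035 m / 0.6 = 0.0583, -0.005 m / 0.6 = -0.0083.

Request:
move_arm([
  {"delta_pos":[-0.0017,-0.0083,0],"turn":[0,0,0],"fingers":0.5},
  {"delta_pos":[-0.0017,-0.0083,0.03],"turn":[0,0,0],"fingers":0.5},
  {"delta_pos":[-0.0017,-0.0083,0.0583],"turn":[0,0,0],"fingers":0.5},
  {"delta_pos":[-0.0017,-0.0083,0.0583],"turn":[0,0,0],"fingers":0.5},
  {"delta_pos":[-0.0017,-0.0083,0.0583],"turn":[0,0,0],"fingers":0.5},
])

```text
clock: 2.9
position: [0.5273, 0.0662, 0.0772]
ee_rot: [0.976, -0.218, -0.0, -0.0]
ft_force: [0.3, -0.9, 0.1]
grip_width: 0.496
grasp_force: 0.0
```

Request:
move_arm([
  {"delta_pos":[0,0,0],"turn":[0,0,0],"fingers":0.7},
  {"delta_pos":[0,0,0],"turn":[0,0,0],"fingers":0.8},
  {"delta_pos":[0,0,0],"turn":[0,0,0],"fingers":0.9},
  {"delta_pos":[0,0,0],"turn":[0,0,0],"fingers":0.9},
  {"delta_pos":[0,0,0],"turn":[0,0,0],"fingers":0.9},
], force=20)

```text
clock: 3.52
position: [0.5278, 0.0667, 0.0778]
ee_rot: [0.976, -0.218, 0.0, -0.0]
ft_force: [-0.2, 4.3, 5.0]
grip_width: 0.183
grasp_force: 22.9
```

```bash
cat > o.py <<'E'
from h import *
o=get_obs();print({k:np.round(o[k],4).tolist() for k in('clock','position','ee_rot','ft_force','torque','grip_width','grasp_force')},'j7',o['joint_pos'][6].round(3),'yaw',2*np.arctan2(o['ee_rot'][1],o['ee_rot'][0]))
E
python3 o.py
```

```text
{'clock': 3.525, 'position': [0.5278, 0.0667, 0.0778], 'ee_rot': [0.976, -0.2176, 0.0005, -0.0004], 'ft_force': [-0.2452, 4.3378, 4.9906], 'torque': [0.9442, 0.0414, -0.044], 'grip_width': 0.1828, 'grasp_force': 22.8592} j7 -2.421 yaw -0.438809906855796
```

To row units: -0.0005 m / 0.6 = -0.0008, -0.3 rad / 3.1416 = -0.0955.

Request:
move_arm([
  {"delta_pos":[0,-0.0008,0],"turn":[0,0,0],"fingers":0.95},
  {"delta_pos":[0,-0.0008,0],"turn":[0,0,0],"fingers":0.95},
  {"delta_pos":[0,-0.0008,0],"turn":[0,0,-0.0318],"fingers":0.95},
  {"delta_pos":[0,-0.0008,0],"turn":[0,0,-0.0637],"fingers":0.95},
  {"delta_pos":[0,-0.0008,0],"turn":[0,0,-0.0955],"fingers":0.95},
  {"delta_pos":[0,-0.0008,0],"turn":[0,0,-0.0955],"fingers":0.95},
], force=60)

```text
clock: 4.28
position: [0.5278, 0.0666, 0.0777]
ee_rot: [0.998, -0.069, 0.0, 0.0]
ft_force: [-0.1, 3.2, 6.9]
grip_width: 0.172
grasp_force: 61.7
```

```bash
python3 o.py
```

```text
{'clock': 4.275, 'position': [0.5278, 0.0666, 0.0777], 'ee_rot': [0.9976, -0.0688, 0.0003, 0.0], 'ft_force': [-0.1274, 3.177, 6.8533], 'torque': [0.5063, 0.1485, -0.0013], 'grip_width': 0.1721, 'grasp_force': 61.7288} j7 -2.14 yaw -0.137645596829224
```

To row units: -0.0002 m / 0.6 = -0.0003, -0.4 rad / 3.1416 = -0.1273.

Request:
move_arm([
  {"delta_pos":[0,-0.0003,0],"turn":[0,0,-0.0382],"fingers":0.95},
  {"delta_pos":[0,-0.0003,0],"turn":[0,0,-0.0764],"fingers":0.95},
  {"delta_pos":[0,-0.0003,0],"turn":[0,0,-0.1146],"fingers":0.95},
  {"delta_pos":[0,-0.0003,0],"turn":[0,0,-0.1273],"fingers":0.95},
])

```text
clock: 4.78
position: [0.5278, 0.0665, 0.0776]
ee_rot: [0.991, 0.131, 0.0, 0.0]
ft_force: [-0.3, 0.9, 5.9]
grip_width: 0.172
grasp_force: 61.7
```

```bash
python3 o.py
```

```text
{'clock': 4.775, 'position': [0.5278, 0.0665, 0.0776], 'ee_rot': [0.9914, 0.1311, 0.0002, 0.0002], 'ft_force': [-0.3017, 0.9352, 5.9286], 'torque': [0.3023, 0.0721, 0.0041], 'grip_width': 0.1721, 'grasp_force': 61.6776} j7 -1.767 yaw 0.26300654996687794
```

To row units: -0.6 rad / 3.1416 = -0.191.

Request:
move_arm([
  {"delta_pos":[0,0,0],"turn":[0,0,-0.0414],"fingers":0.95},
  {"delta_pos":[0,0,0],"turn":[0,0,-0.0828],"fingers":0.95},
  {"delta_pos":[0,0,0],"turn":[0,0,-0.1241],"fingers":0.95},
  {"delta_pos":[0,0,0],"turn":[0,0,-0.1592],"fingers":0.95},
  {"delta_pos":[0,0,0],"turn":[0,0,-0.191],"fingers":0.95},
  {"delta_pos":[0,0,0],"turn":[0,0,-0.191],"fingers":0.95},
])

```text
clock: 5.52
position: [0.528, 0.0662, 0.0775]
ee_rot: [0.909, 0.418, 0.0, 0.0]
ft_force: [0.1, 1.3, 5.5]
grip_width: 0.174
grasp_force: 61.6
```

```bash
python3 o.py
```

```text
{'clock': 5.525, 'position': [0.528, 0.0662, 0.0775], 'ee_rot': [0.9086, 0.4176, 0.0002, 0.0003], 'ft_force': [0.1251, 1.2705, 5.5159], 'torque': [0.1828, -0.0467, 0.0297], 'grip_width': 0.1743, 'grasp_force': 61.6428} j7 -1.215 yaw 0.8615843418576448
```

To row units: -0.0905 m / 0.6 = -0.1508, -0.08 m / 0.6 = -0.1333, -0.42 rad / 3.1416 = -0.1337.

Request:
move_arm([
  {"delta_pos":[0,0,0],"turn":[0,0,0],"fingers":0.4},
  {"delta_pos":[0,0,0],"turn":[0,0,0],"fingers":0.4},
  {"delta_pos":[0,0,-0.0667],"turn":[0,0,0],"fingers":0.4},
  {"delta_pos":[0,0,-0.1333],"turn":[0,0,0],"fingers":0.4},
  {"delta_pos":[-0.075,0.0345,-0.1333],"turn":[0,0,-0.0446],"fingers":0.4},
  {"delta_pos":[-0.1508,0.069,-0.1333],"turn":[0,0,-0.0891],"fingers":0.4},
  {"delta_pos":[-0.1508,0.069,-0.1333],"turn":[0,0,-0.1337],"fingers":0.4},
  {"delta_pos":[-0.1508,0.069,-0.1333],"turn":[0,0,-0.1337],"fingers":0.4},
], force=20)

```text
clock: 6.52
position: [0.4997, -0.0295, 0.1572]
ee_rot: [0.803, 0.597, -0.0, 0.0]
ft_force: [-0.1, 0.7, -0.1]
grip_width: 0.6
grasp_force: 0.0
```

```bash
python3 o.py; python3 - <<'E'
from h import *
c=camera('scene');save('s2',cv2.resize(c['color'][100:260,270:450],None,fx=4.4,fy=3.7,interpolation=cv2.INTER_CUBIC))
E
```

```text
{'clock': 6.525, 'position': [0.4997, -0.0295, 0.1572], 'ee_rot': [0.8025, 0.5966, -0.0002, 0.0], 'ft_force': [-0.0629, 0.6881, -0.1158], 'torque': [0.0081, -0.0062, -0.0216], 'grip_width': 0.6, 'grasp_force': 0.0} j7 -0.514 yaw 1.2785757873387906
```

View pics/s2.png

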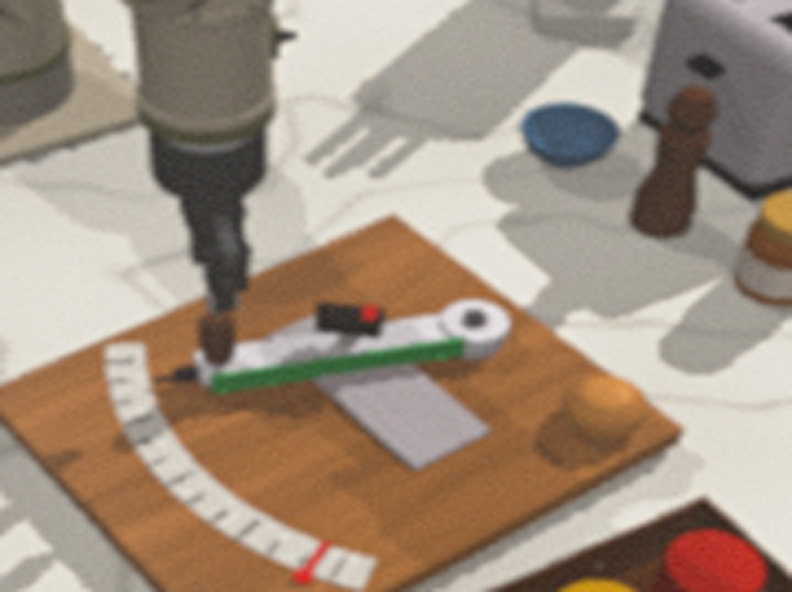

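The knob has turned about 1.3 rad (red spot now at crop px (370,313)), and the gripper stands over the handle at (216,335). I'll descend and grip the handle lightly.

To row units: 0.074 m / 0.6 = 0.1233, 0.04 m / 0.6 = 0.0667.

Request:
move_arm([
  {"delta_pos":[0,0.0017,0.0667],"turn":[0,0,0],"fingers":0.4},
  {"delta_pos":[0,0.0017,0.1233],"turn":[0,0,0],"fingers":0.4},
  {"delta_pos":[0,0.0017,0.1233],"turn":[0,0,0],"fingers":0.4},
  {"delta_pos":[0,0.0017,0.1233],"turn":[0,0,0],"fingers":0.6},
  {"delta_pos":[0,0.0017,0.1233],"turn":[0,0,0],"fingers":0.8},
  {"delta_pos":[0,0.0017,0.1233],"turn":[0,0,0],"fingers":0.8},
], force=20)

```text
clock: 7.32
position: [0.5022, -0.0287, 0.0849]
ee_rot: [0.802, 0.597, 0.001, 0.001]
ft_force: [-0.1, 1.4, 6.8]
grip_width: 0.308
grasp_force: 20.9
```

```bash
python3 o.py
```

```text
{'clock': 7.325, 'position': [0.5022, -0.0287, 0.0849], 'ee_rot': [0.8019, 0.5975, 0.001, 0.0009], 'ft_force': [-0.139, 1.3658, 6.8256], 'torque': [0.437, 0.0602, 0.0482], 'grip_width': 0.3084, 'grasp_force': 20.9437} j7 -0.599 yaw 1.2806930843864868
```

To row units: 0.0199 m / 0.6 = 0.0332, 0.001 m / 0.6 = 0.0017, -0.1 rad / 3.1416 = -0.0318.

Request:
move_arm([
  {"delta_pos":[0.0003,0.0167,0],"turn":[0,0,-0.0159],"fingers":0.8},
  {"delta_pos":[0.0017,0.0332,0],"turn":[0,0,-0.0318],"fingers":0.8},
  {"delta_pos":[0.0017,0.0332,0],"turn":[0,0,-0.0318],"fingers":0.8},
])

```text
clock: 7.7
position: [0.5221, -0.0332, 0.0848]
ee_rot: [0.771, 0.637, 0.001, 0.001]
ft_force: [0.4, 2.5, 7.4]
grip_width: 0.31
grasp_force: 21.0
```

```bash
python3 o.py
```

```text
{'clock': 7.7, 'position': [0.5221, -0.0332, 0.0848], 'ee_rot': [0.7708, 0.637, 0.0015, 0.0008], 'ft_force': [0.4217, 2.4812, 7.3658], 'torque': [0.478, -0.0036, 0.1674], 'grip_width': 0.31, 'grasp_force': 21.0232} j7 -0.515 yaw 1.3812940698909415
```

The fence swings freely, so I'll continue along the arc.

To row units: 0.1282 m / 0.6 = 0.2137, 0.001 m / 0.6 = 0.0017, -0.7 rad / 3.1416 = -0.2228.

Request:
move_arm([
  {"delta_pos":[0.0017,0.0332,0],"turn":[0,0,-0.0318],"fingers":0.8},
  {"delta_pos":[0.0067,0.0658,0],"turn":[0,0,-0.0637],"fingers":0.8},
  {"delta_pos":[0.0148,0.098,0],"turn":[0,0,-0.0955],"fingers":0.8},
  {"delta_pos":[0.0262,0.1292,0],"turn":[0,0,-0.1273],"fingers":0.8},
  {"delta_pos":[0.0407,0.159,0],"turn":[0,0,-0.1592],"fingers":0.8},
  {"delta_pos":[0.058,0.1873,0],"turn":[0,0,-0.191],"fingers":0.8},
  {"delta_pos":[0.078,0.2137,0],"turn":[0,0,-0.2228],"fingers":0.8},
  {"delta_pos":[0.078,0.2137,0],"turn":[0,0,-0.2228],"fingers":0.8},
  {"delta_pos":[0.078,0.2137,0],"turn":[0,0,-0.2228],"fingers":0.8},
])

```text
clock: 8.82
position: [0.6554, -0.0098, 0.0849]
ee_rot: [0.505, 0.863, 0.001, -0.0]
ft_force: [-2.6, 6.2, 6.2]
grip_width: 0.312
grasp_force: 21.0
```

```bash
python3 o.py; python3 - <<'E'
from h import *
import pickle
S=[];cs=camera('scene');ct=camera('top')
pickle.dump((cs,ct),open('p3.pkl','wb'))
a=cv2.resize(cs['color'][205:275,290:380],None,fx=8.8,fy=4.2,interpolation=cv2.INTER_CUBIC)
b=cv2.resize(np.clip(ct['color'][110:180,270:360]*1.6,0,255).astype(np.uint8),None,fx=8.8,fy=4.2,interpolation=cv2.INTER_CUBIC)
save('s3',np.vstack([a,b]))
E
```

```text
{'clock': 8.825, 'position': [0.6554, -0.0098, 0.0849], 'ee_rot': [0.5055, 0.8628, 0.0014, -0.0], 'ft_force': [-2.5767, 6.216, 6.2377], 'torque': [1.1911, 0.508, -0.0024], 'grip_width': 0.3123, 'grasp_force': 20.9663} j7 0.064 yaw 2.0817648469151466
```

View pics/s3.png

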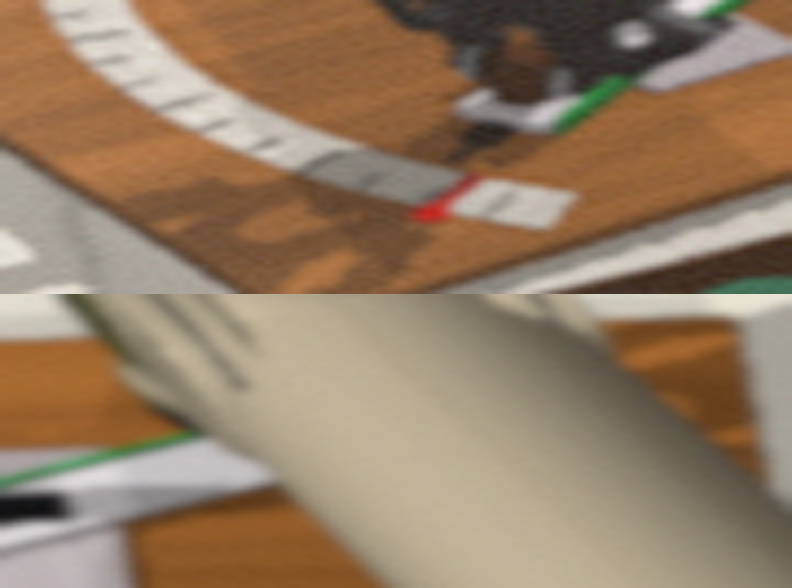

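The pointer tip, near crop px (450,160), is still short of the mark's inner end at (475,177). The handle pose gives about 0.05 rad remaining. I'll swing that, let go, and back off to look from above.

To row units: 0.0095 m / 0.6 = 0.0158, 0.0045 m / 0.6 = 0.0075, -0.048 rad / 3.1416 = -0.0153.

Request:
move_arm([
  {"delta_pos":[0.0003,0.0075,0],"turn":[0,0,-0.0073],"fingers":0.8},
  {"delta_pos":[0.0007,0.0158,0],"turn":[0,0,-0.0153],"fingers":0.8},
  {"delta_pos":[0.0007,0.0158,0],"turn":[0,0,-0.0153],"fingers":0.8},
  {"delta_pos":[0.0007,0.0158,0],"turn":[0,0,-0.0153],"fingers":0.8},
])

```text
clock: 9.43
position: [0.6633, -0.005, 0.085]
ee_rot: [0.485, 0.875, 0.001, 0.0]
ft_force: [-1.3, 5.8, 6.6]
grip_width: 0.308
grasp_force: 20.9
```

```bash
python3 o.py
```

```text
{'clock': 9.425, 'position': [0.6633, -0.005, 0.085], 'ee_rot': [0.4847, 0.8747, 0.0013, 0.0], 'ft_force': [-1.3073, 5.7829, 6.6288], 'torque': [1.1934, 0.5833, -0.0519], 'grip_width': 0.3076, 'grasp_force': 20.9407} j7 0.104 yaw 2.1295905791832457
```

To row units: -0.22 m / 0.6 = -0.3667, -0.18 m / 0.6 = -0.3.

Request:
move_arm([
  {"delta_pos":[0,0,0],"turn":[0,0,0],"fingers":0.4},
  {"delta_pos":[0,0,0],"turn":[0,0,0],"fingers":0.4},
  {"delta_pos":[0,0,-0.0667],"turn":[0,0,0],"fingers":0.4},
  {"delta_pos":[0,0,-0.15],"turn":[0,0,0],"fingers":0.4},
  {"delta_pos":[0,-0.1,-0.2],"turn":[0,0,0],"fingers":0.4},
  {"delta_pos":[0,-0.2,-0.25],"turn":[0,0,0],"fingers":0.4},
  {"delta_pos":[0,-0.3,-0.25],"turn":[0,0,0],"fingers":0.4},
  {"delta_pos":[0,-0.3667,-0.25],"turn":[0,0,0],"fingers":0.4},
  {"delta_pos":[0,-0.3667,-0.25],"turn":[0,0,0],"fingers":0.4},
])

```text
clock: 10.55
position: [0.4735, -0.129, 0.2329]
ee_rot: [0.489, 0.872, -0.002, 0.0]
ft_force: [0.0, 0.4, -0.5]
grip_width: 0.601
grasp_force: 0.0
```

```bash
python3 o.py; python3 - <<'E'
from h import *
import pickle
cs=camera('scene');ct=camera('top')
pickle.dump((cs,ct),open('p4.pkl','wb'))
a=cv2.resize(cs['color'][205:275,290:380],None,fx=8.8,fy=4.2,interpolation=cv2.INTER_CUBIC)
b=cv2.resize(np.clip(ct['color'][110:180,270:360]*1.6,0,255).astype(np.uint8),None,fx=8.8,fy=4.2,interpolation=cv2.INTER_CUBIC)
save('s4',np.vstack([a,b]))
E
```

```text
{'clock': 10.55, 'position': [0.4735, -0.129, 0.2329], 'ee_rot': [0.4895, 0.872, -0.0023, 0.0], 'ft_force': [0.014, 0.4143, -0.5315], 'torque': [0.0151, -0.0336, 0.035], 'grip_width': 0.6012, 'grasp_force': 0.0} j7 0.551 yaw 2.1185855124894983
```

View pics/s4.png

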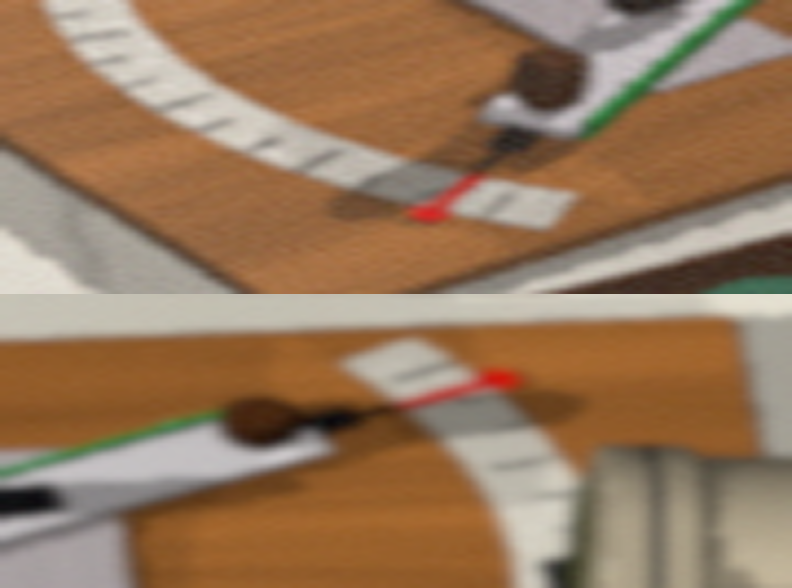

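The pointer tip meets the mark's inner end in both views: scene crop px (478,178), top crop px (397,407). I'll check the offset numerically and locate the knob.

```bash
cat > k.py <<'E'
from h import *
def knob(c,cen,fn):
    u,v=map(int,proj(c,[*cen,.094]));w=16
    U,V=[a.ravel() for a in np.meshgrid(np.arange(u-w,u+w),np.arange(v-w,v+w))]
    P=np.array([depth(c,a,b) for a,b in zip(U,V)]);col=c['color'][V,U].astype(int)
    m=(P[:,2]>.078)&(P[:,2]<.106)&(np.hypot(*(P[:,:2]-cen).T)<.036)
    hs=cv2.cvtColor(col[None].astype(np.uint8),cv2.COLOR_RGB2HSV)[0];red=m&((hs[:,0]<8)|(hs[:,0]>170))&(hs[:,1]>110)
    q=lambda m:np.array([ray(c,a,b,.092) for a,b in zip(U[m],V[m])])[:,:2]
    Q=q(m);vt=np.linalg.svd(Q-Q.mean(0),full_matrices=False)[2];r=q(red).mean(0)-Q.mean(0) if red.any() else np.zeros(2)
    rect=cv2.minAreaRect((Q*1000).astype(np.float32));d=vt[0]*(np.sign(vt[0]@r) or 1)
    print(fn,len(Q),'cen',Q.mean(0).round(4),'ang',np.arctan2(d[1],d[0]).round(3),'z',np.median(P[m,2]).round(4),'rect',np.round(rect[0]),np.round(rect[1]))
E
python3 - <<'E'
from k import *
import pickle
cs,ct=pickle.load(open('p4.pkl','rb'))
piv=np.array([.557,.162]);hd=np.array([.6633,-.005])-piv;hd/=np.linalg.norm(hd);print('expect',piv+.1*hd)
knob(ct,piv+.1*hd,'top');knob(cs,piv+.1*hd,'scene')
for c,n,z in((ct,'top',.035),(cs,'scene',.035)):
    P=[(a,ray(c,*proj(c,[*(piv+a*np.array([.539,-.842])),z]),z)) for a in(.23,.27)]
    h=c['color'].astype(float)
    # sample across direction at radii
    for r in(.235,.240,.245,.25,.255,.26,.265):
        prof=[]
        for dth in np.arange(-.06,.0601,.004):
            th=.569+dth;u,v=proj(c,[piv[0]+r*np.sin(th),piv[1]-r*np.cos(th),z])
            prof.append(cv2.getRectSubPix(c['color'],(1,1),(float(u),float(v)))[0,0].astype(int))
        prof=np.array(prof);d=np.arange(-.06,.0601,.004)
        red=prof[:,0]-prof[:,1:].max(1);dk=prof.sum(1)
        w=np.clip(red-np.median(red)-25,0,None);w2=np.clip(np.median(dk)-dk-15,0,None)
        print(n,r,'red',(w@d/w.sum()+.569).round(3) if w.sum()>0 else None,'dark',(w2@d/w2.sum()+.569).round(3) if w2.sum()>0 else None)
E
```

```text
expect [0.61069735 0.07764009]
top 128 cen [0.6092 0.0787] ang 1.696 z 0.0933 rect [609.  78.] [19. 51.]
scene 103 cen [0.6141 0.0757] ang 1.846 z 0.0924 rect [614.  76.] [25. 59.]
top 0.235 red None dark 0.584
top 0.24 red None dark 0.578
top 0.245 red None dark 0.574
top 0.25 red None dark 0.567
top 0.255 red 0.575 dark 0.565
top 0.26 red 0.574 dark 0.565
top 0.265 red 0.575 dark 0.565
scene 0.235 red None dark 0.564
scene 0.24 red None dark 0.562
scene 0.245 red None dark 0.558
scene 0.25 red None dark 0.558
scene 0.255 red 0.569 dark 0.56
scene 0.26 red 0.568 dark 0.563
scene 0.265 red 0.568 dark 0.563
```

To row units: 0.2242 m / 0.6 = 0.3737, 0.1058 m / 0.6 = 0.1763, 0.42 rad / 3.1416 = 0.1337.

Request:
move_arm([
  {"delta_pos":[0.0583,0.125,0],"turn":[0,0,0.0446],"fingers":0.5},
  {"delta_pos":[0.1167,0.25,0],"turn":[0,0,0.0891],"fingers":0.5},
  {"delta_pos":[0.1763,0.3737,0],"turn":[0,0,0.1337],"fingers":0.5},
  {"delta_pos":[0.1763,0.3737,0],"turn":[0,0,0.1337],"fingers":0.5},
  {"delta_pos":[0.1763,0.3737,0.0667],"turn":[0,0,0.1337],"fingers":0.5},
  {"delta_pos":[0.1763,0.3737,0.1333],"turn":[0,0,0.1337],"fingers":0.5},
  {"delta_pos":[0.1763,0.3737,0.1833],"turn":[0,0,0.1337],"fingers":0.5},
  {"delta_pos":[0.1763,0.3737,0.1833],"turn":[0,0,0.1337],"fingers":0.5},
  {"delta_pos":[0.1763,0.3737,0.1833],"turn":[0,0,0.1337],"fingers":0.5},
])

```text
clock: 11.78
position: [0.6113, 0.0865, 0.1245]
ee_rot: [0.656, 0.755, 0.001, 0.0]
ft_force: [0.4, 0.0, -0.2]
grip_width: 0.503
grasp_force: 0.0
```

```bash
python3 o.py
```

```text
{'clock': 11.775, 'position': [0.6113, 0.0865, 0.1245], 'ee_rot': [0.6561, 0.7547, 0.0007, 0.0001], 'ft_force': [0.3832, 0.0386, -0.1552], 'torque': [0.0396, 0.0409, 0.0325], 'grip_width': 0.503, 'grasp_force': 0.0} j7 -0.44 yaw 1.710428176589668
```

To row units: 0.046 m / 0.6 = 0.0767, -0.0079 m / 0.6 = -0.0132, 0.01 rad / 3.1416 = 0.0032.

Request:
move_arm([
  {"delta_pos":[-0.0132,-0.0048,0],"turn":[0,0,0.0032],"fingers":0.5},
  {"delta_pos":[-0.0132,-0.0048,0],"turn":[0,0,0.0032],"fingers":0.5},
  {"delta_pos":[-0.0132,-0.0048,0.0417],"turn":[0,0,0.0032],"fingers":0.5},
  {"delta_pos":[-0.0132,-0.0048,0.0767],"turn":[0,0,0.0032],"fingers":0.5},
  {"delta_pos":[-0.0132,-0.0048,0.0767],"turn":[0,0,0.0032],"fingers":0.5},
  {"delta_pos":[-0.0132,-0.0048,0.0767],"turn":[0,0,0.0032],"fingers":0.5},
])

```text
clock: 12.52
position: [0.6092, 0.0768, 0.078]
ee_rot: [0.66, 0.751, 0.0, 0.0]
ft_force: [0.3, -0.3, -0.2]
grip_width: 0.499
grasp_force: 0.0
```

```bash
python3 o.py
```

```text
{'clock': 12.525, 'position': [0.6092, 0.0768, 0.078], 'ee_rot': [0.6604, 0.7509, 0.0003, 0.0002], 'ft_force': [0.3322, -0.326, -0.1779], 'torque': [-0.0067, 0.0388, 0.0008], 'grip_width': 0.4991, 'grasp_force': 0.0} j7 -0.465 yaw 1.6988341997919318
```

To row units: 0.001 m / 0.6 = 0.0017.

Request:
move_arm([
  {"delta_pos":[0.0017,0,0],"turn":[0,0,0],"fingers":0.65},
  {"delta_pos":[0.0017,0,0],"turn":[0,0,0],"fingers":0.75},
  {"delta_pos":[0.0017,0,0],"turn":[0,0,0],"fingers":0.8},
  {"delta_pos":[0.0017,0,0],"turn":[0,0,0],"fingers":0.9},
  {"delta_pos":[0.0017,0,0],"turn":[0,0,0],"fingers":0.9},
  {"delta_pos":[0.0017,0,0],"turn":[0,0,0],"fingers":0.9},
], force=20)

```text
clock: 13.28
position: [0.6092, 0.0774, 0.0777]
ee_rot: [0.661, 0.751, 0.0, 0.0]
ft_force: [1.5, -2.2, 4.3]
grip_width: 0.176
grasp_force: 22.8
```

```bash
python3 o.py; python3 - <<'E'
from h import *
import pickle
cs=camera('scene');ct=camera('top')
pickle.dump((cs,ct),open('p5.pkl','wb'))
o=pickle.load(open('p4.pkl','rb'))
f=lambda c:cv2.resize(c['color'][222:258,325:370],None,fx=16,fy=8,interpolation=cv2.INTER_CUBIC)
save('s5',np.vstack([f(o[0]),f(cs)]))
E
```

```text
{'clock': 13.275, 'position': [0.6092, 0.0774, 0.0777], 'ee_rot': [0.6606, 0.7508, 0.0002, 0.0004], 'ft_force': [1.4587, -2.1804, 4.3383], 'torque': [-0.4021, -0.265, 0.0159], 'grip_width': 0.1756, 'grasp_force': 22.8295} j7 -0.467 yaw 1.698489301620287
```

View pics/s5.png

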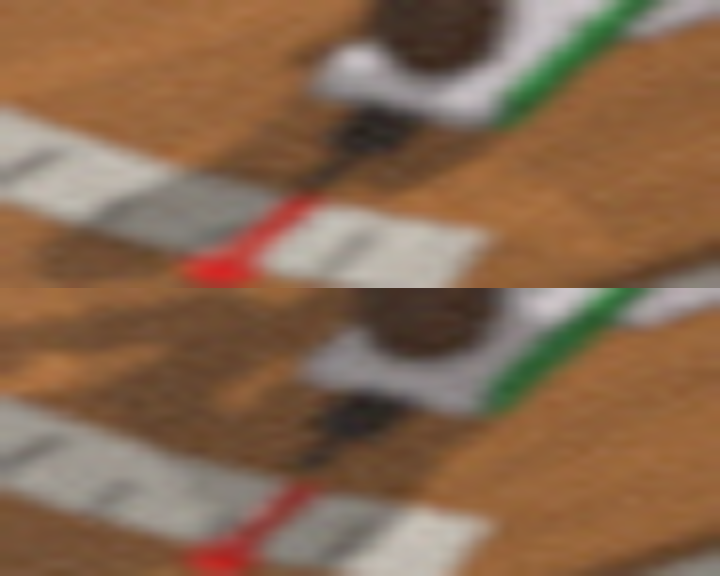

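Gripping nudged the fence: its corner moved from crop px (505,120) to (490,120), about 1 image pixel. I'll quantify that and correct it through the gripped knob while the clamp is still loose.

```bash
cat > f.py <<'E'
from h import *
import pickle,sys
piv=np.array([.557,.162])
def dth(ca,cb):
    pr=lambda th,r=.21:np.array(proj(ca,[piv[0]+r*np.sin(th),piv[1]-r*np.cos(th),.058]))
    J=(pr(.577)-pr(.567))/.01
    # sub-pixel shift of green strip edge + bar end by template match, upscaled; gradient images to resist shadow
    up=lambda c:cv2.resize(c['color'],None,fx=6,fy=6,interpolation=cv2.INTER_CUBIC)[:,:,:]
    A,B=up(ca),up(cb)
    def sat(I):
        h=cv2.cvtColor(I,cv2.COLOR_RGB2HSV);return ((h[...,0]>45)&(h[...,0]<85)&(h[...,1]>70)).astype(np.float32)
    a,b=sat(A)*255,sat(B)*255
    x0,y0,x1,y1=352*6,222*6,362*6,239*6
    tpl=a[y0:y1,x0:x1].astype(np.uint8);win=b[y0-24:y1+24,x0-24:x1+24].astype(np.uint8)
    R=cv2.matchTemplate(win,tpl,cv2.TM_CCOEFF_NORMED);_,s,_,l=cv2.minMaxLoc(R)
    d=(np.array(l)-24)/6;print('shift px',d,'score',s,'J',J.round(1),'dtheta',(J@d/(J@J)).round(4))
E
python3 - <<'E'
from f import *
a=pickle.load(open('p4.pkl','rb'))[0];b=pickle.load(open('p5.pkl','rb'))[0];dth(a,b)
E
```

```text
shift px [-0.83333333  0.16666667] score 0.9340935945510864 J [63.1 26.4] dtheta -0.0103
```

To row units: 0.0011 m / 0.6 = 0.0018, 0.0005 m / 0.6 = 0.0008.

Request:
move_arm([
  {"delta_pos":[0.0008,0.0018,0],"turn":[0,0,0],"fingers":0.95},
  {"delta_pos":[0.0008,0.0018,0],"turn":[0,0,0],"fingers":0.95},
  {"delta_pos":[0.0008,0.0018,0],"turn":[0,0,0],"fingers":0.95},
], force=60)

```text
clock: 13.75
position: [0.6102, 0.078, 0.0778]
ee_rot: [0.661, 0.751, 0.0, 0.0]
ft_force: [0.8, -1.1, 5.8]
grip_width: 0.177
grasp_force: 62.2
```

```bash
python3 o.py; python3 - <<'E'
from f import *
a=pickle.load(open('p4.pkl','rb'))[0];b=camera('scene');dth(a,b)
pickle.dump(b,open('p6.pkl','wb'))
E
```

```text
{'clock': 13.75, 'position': [0.6102, 0.078, 0.0778], 'ee_rot': [0.6605, 0.7508, 0.0001, 0.0005], 'ft_force': [0.7546, -1.1217, 5.82], 'torque': [-0.4895, -0.0548, 0.0272], 'grip_width': 0.1768, 'grasp_force': 62.226} j7 -0.467 yaw 1.6985073038573577
shift px [0. 0.] score 0.9227383732795715 J [63.1 26.4] dtheta 0.0
```

To row units: 0.3 rad / 3.1416 = 0.0955.

Request:
move_arm([
  {"delta_pos":[0,0,0],"turn":[0,0,0.0318],"fingers":0.95},
  {"delta_pos":[0,0,0],"turn":[0,0,0.0637],"fingers":0.95},
  {"delta_pos":[0,0,0],"turn":[0,0,0.0955],"fingers":0.95},
  {"delta_pos":[0,0,0],"turn":[0,0,0.0955],"fingers":0.95},
])

```text
clock: 14.3
position: [0.6101, 0.0781, 0.0778]
ee_rot: [0.766, 0.643, 0.0, 0.0]
ft_force: [0.2, -2.2, 5.5]
grip_width: 0.174
grasp_force: 62.2
```

```bash
python3 o.py
```

```text
{'clock': 14.3, 'position': [0.6101, 0.0781, 0.0778], 'ee_rot': [0.7658, 0.6431, 0.0001, 0.0004], 'ft_force': [0.1858, -2.2288, 5.4657], 'torque': [-0.4452, -0.0419, -0.0806], 'grip_width': 0.1742, 'grasp_force': 62.2166} j7 -0.742 yaw 1.3970927129540889
```

To row units: 0.2 rad / 3.1416 = 0.0637.

Request:
move_arm([
  {"delta_pos":[0,0,0],"turn":[0,0,0.0318],"fingers":0.95},
  {"delta_pos":[0,0,0],"turn":[0,0,0.0637],"fingers":0.95},
  {"delta_pos":[0,0,0],"turn":[0,0,0.0637],"fingers":0.95},
])

```text
clock: 14.68
position: [0.6101, 0.0781, 0.0778]
ee_rot: [0.826, 0.563, 0.0, 0.0]
ft_force: [-0.9, -1.8, 6.3]
grip_width: 0.175
grasp_force: 62.2
```

```bash
python3 o.py
```

```text
{'clock': 14.675, 'position': [0.6101, 0.0781, 0.0778], 'ee_rot': [0.8261, 0.5635, 0.0001, 0.0004], 'ft_force': [-0.8701, -1.807, 6.3481], 'torque': [-0.3329, -0.027, 0.0394], 'grip_width': 0.1746, 'grasp_force': 62.2324} j7 -0.925 yaw 1.1971383939101627
```

To row units: 0.15 rad / 3.1416 = 0.0477.

Request:
move_arm([
  {"delta_pos":[0,0,0],"turn":[0,0,0.0318],"fingers":0.95},
  {"delta_pos":[0,0,0],"turn":[0,0,0.0477],"fingers":0.95},
  {"delta_pos":[0,0,0],"turn":[0,0,0.0477],"fingers":0.95},
])

```text
clock: 15.05
position: [0.6101, 0.0782, 0.0778]
ee_rot: [0.866, 0.5, 0.0, 0.0]
ft_force: [0.3, -1.3, 7.6]
grip_width: 0.177
grasp_force: 62.3
```

```bash
python3 o.py
```

```text
{'clock': 15.05, 'position': [0.6101, 0.0782, 0.0778], 'ee_rot': [0.8658, 0.5003, 0.0002, 0.0003], 'ft_force': [0.2516, -1.2672, 7.6462], 'torque': [-0.3775, 0.0564, -0.0021], 'grip_width': 0.1771, 'grasp_force': 62.2848} j7 -1.061 yaw 1.0479080780508914
```

To row units: 0.2 rad / 3.1416 = 0.0637.

Request:
move_arm([
  {"delta_pos":[0,0,0],"turn":[0,0,0.0318],"fingers":0.95},
  {"delta_pos":[0,0,0],"turn":[0,0,0.0637],"fingers":0.95},
  {"delta_pos":[0,0,0],"turn":[0,0,0.0637],"fingers":0.95},
])

```text
clock: 15.42
position: [0.61, 0.0782, 0.0778]
ee_rot: [0.912, 0.411, 0.0, 0.0]
ft_force: [-0.2, -1.7, 6.8]
grip_width: 0.179
grasp_force: 62.2
```

```bash
python3 o.py
```

```text
{'clock': 15.425, 'position': [0.61, 0.0782, 0.0778], 'ee_rot': [0.9116, 0.411, 0.0003, 0.0003], 'ft_force': [-0.2388, -1.6847, 6.7747], 'torque': [-0.3657, -0.0031, 0.0141], 'grip_width': 0.1786, 'grasp_force': 62.2233} j7 -1.244 yaw 0.8472064790471177
```

To row units: 0.2 rad / 3.1416 = 0.0637.

Request:
move_arm([
  {"delta_pos":[0,0,0],"turn":[0,0,0.0318],"fingers":0.95},
  {"delta_pos":[0,0,0],"turn":[0,0,0.0637],"fingers":0.95},
  {"delta_pos":[0,0,0],"turn":[0,0,0.0637],"fingers":0.95},
])

```text
clock: 15.8
position: [0.61, 0.0783, 0.0778]
ee_rot: [0.948, 0.318, 0.0, 0.0]
ft_force: [0.4, -1.8, 6.6]
grip_width: 0.176
grasp_force: 62.2
```

```bash
python3 o.py
```

```text
{'clock': 15.8, 'position': [0.61, 0.0783, 0.0778], 'ee_rot': [0.9481, 0.318, 0.0003, 0.0002], 'ft_force': [0.3796, -1.7572, 6.6231], 'torque': [-0.2838, -0.001, -0.0298], 'grip_width': 0.176, 'grasp_force': 62.2183} j7 -1.427 yaw 0.6472744040569725
```

To row units: 0.2 rad / 3.1416 = 0.0637.

Request:
move_arm([
  {"delta_pos":[0,0,0],"turn":[0,0,0.0318],"fingers":0.95},
  {"delta_pos":[0,0,0],"turn":[0,0,0.0637],"fingers":0.95},
  {"delta_pos":[0,0,0],"turn":[0,0,0.0637],"fingers":0.95},
])

```text
clock: 16.18
position: [0.61, 0.0784, 0.0778]
ee_rot: [0.975, 0.222, 0.0, 0.0]
ft_force: [0.1, -1.6, 6.0]
grip_width: 0.177
grasp_force: 62.2
```

```bash
python3 o.py
```

```text
{'clock': 16.175, 'position': [0.61, 0.0784, 0.0778], 'ee_rot': [0.9751, 0.2218, 0.0003, 0.0002], 'ft_force': [0.079, -1.5647, 6.0465], 'torque': [-0.2904, 0.0268, -0.0017], 'grip_width': 0.1771, 'grasp_force': 62.2156} j7 -1.611 yaw 0.447376974340823
```

To row units: 0.2 rad / 3.1416 = 0.0637.

Request:
move_arm([
  {"delta_pos":[0,0,0],"turn":[0,0,0.0318],"fingers":0.95},
  {"delta_pos":[0,0,0],"turn":[0,0,0.0637],"fingers":0.95},
  {"delta_pos":[0,0,0],"turn":[0,0,0.0637],"fingers":0.95},
])

```text
clock: 16.55
position: [0.61, 0.0784, 0.0778]
ee_rot: [0.992, 0.123, 0.0, 0.0]
ft_force: [-0.5, -0.9, 6.0]
grip_width: 0.171
grasp_force: 62.2
```

```bash
python3 o.py
```

```text
{'clock': 16.55, 'position': [0.61, 0.0784, 0.0778], 'ee_rot': [0.9924, 0.1233, 0.0003, 0.0001], 'ft_force': [-0.528, -0.9461, 6.0284], 'torque': [-0.2515, 0.0912, 0.0075], 'grip_width': 0.1711, 'grasp_force': 62.2133} j7 -1.794 yaw 0.2473291874024517
```

To row units: 0.2 rad / 3.1416 = 0.0637.

Request:
move_arm([
  {"delta_pos":[0,0,0],"turn":[0,0,0.0318],"fingers":0.95},
  {"delta_pos":[0,0,0],"turn":[0,0,0.0637],"fingers":0.95},
  {"delta_pos":[0,0,0],"turn":[0,0,0.0637],"fingers":0.95},
])

```text
clock: 16.92
position: [0.61, 0.0785, 0.0778]
ee_rot: [1.0, 0.024, 0.0, 0.0]
ft_force: [-0.9, -1.6, 6.6]
grip_width: 0.177
grasp_force: 62.2
```

```bash
python3 o.py
```

```text
{'clock': 16.925, 'position': [0.61, 0.0785, 0.0778], 'ee_rot': [0.9997, 0.0238, 0.0003, 0.0001], 'ft_force': [-0.92, -1.6234, 6.644], 'torque': [-0.2075, 0.1504, 0.0186], 'grip_width': 0.1774, 'grasp_force': 62.2446} j7 -1.978 yaw 0.04753846242361
```

To row units: 0.2 rad / 3.1416 = 0.0637.

Request:
move_arm([
  {"delta_pos":[0,0,0],"turn":[0,0,0.0318],"fingers":0.95},
  {"delta_pos":[0,0,0],"turn":[0,0,0.0637],"fingers":0.95},
  {"delta_pos":[0,0,0],"turn":[0,0,0.0637],"fingers":0.95},
])

```text
clock: 17.3
position: [0.61, 0.0786, 0.0779]
ee_rot: [0.997, -0.076, 0.0, -0.0]
ft_force: [-0.0, -1.1, 7.4]
grip_width: 0.174
grasp_force: 62.3
```

```bash
python3 o.py
```

```text
{'clock': 17.3, 'position': [0.61, 0.0786, 0.0779], 'ee_rot': [0.9971, -0.0761, 0.0004, -0.0], 'ft_force': [-0.0218, -1.149, 7.3892], 'torque': [-0.1805, 0.068, 0.1036], 'grip_width': 0.1744, 'grasp_force': 62.3293} j7 -2.162 yaw -0.15224835963162772
```

To row units: 0.15 rad / 3.1416 = 0.0477.

Request:
move_arm([
  {"delta_pos":[0,0,0],"turn":[0,0,0.0318],"fingers":0.95},
  {"delta_pos":[0,0,0],"turn":[0,0,0.0477],"fingers":0.95},
  {"delta_pos":[0,0,0],"turn":[0,0,0.0477],"fingers":0.95},
])

```text
clock: 17.68
position: [0.61, 0.0786, 0.078]
ee_rot: [0.989, -0.15, 0.0, -0.0]
ft_force: [-0.7, -0.6, 8.7]
grip_width: 0.175
grasp_force: 62.4
```

```bash
python3 o.py
```

```text
{'clock': 17.675, 'position': [0.61, 0.0786, 0.078], 'ee_rot': [0.9887, -0.1501, 0.0004, -0.0], 'ft_force': [-0.701, -0.5782, 8.6759], 'torque': [-0.1631, 0.1289, 0.2128], 'grip_width': 0.1753, 'grasp_force': 62.4371} j7 -2.3 yaw -0.301431794035012
```

To row units: 0.15 rad / 3.1416 = 0.0477.

Request:
move_arm([
  {"delta_pos":[0,0,0],"turn":[0,0,0.0318],"fingers":0.95},
  {"delta_pos":[0,0,0],"turn":[0,0,0.0477],"fingers":0.95},
  {"delta_pos":[0,0,0],"turn":[0,0,0.0477],"fingers":0.95},
])

```text
clock: 18.05
position: [0.61, 0.0786, 0.078]
ee_rot: [0.975, -0.224, 0.0, -0.0]
ft_force: [-1.1, -1.4, 7.9]
grip_width: 0.175
grasp_force: 62.5
```

```bash
python3 o.py; python3 - <<'E'
from f import *
a=pickle.load(open('p4.pkl','rb'))[0];b=camera('scene');dth(a,b)
E
```

```text
{'clock': 18.05, 'position': [0.61, 0.0786, 0.078], 'ee_rot': [0.9747, -0.2237, 0.0004, -0.0], 'ft_force': [-1.0973, -1.4278, 7.9471], 'torque': [-0.2078, 0.2719, 0.2273], 'grip_width': 0.1749, 'grasp_force': 62.5238} j7 -2.439 yaw -0.45126737356365204
shift px [ 0.16666667 -0.16666667] score 0.9259958863258362 J [63.1 26.4] dtheta 0.0013
```

Torque is about 0.23 N m and the fence is in place, but the last joint is near its range. I'll relax the wing, let go, and regrip half a turn round.

To row units: -0.05 m / 0.6 = -0.0833, -0.03 m / 0.6 = -0.05, -1.5 rad / 3.1416 = -0.4775.

Request:
move_arm([
  {"delta_pos":[0,0,0],"turn":[0,0,-0.0446],"fingers":0.95},
  {"delta_pos":[0,0,0],"turn":[0,0,-0.0446],"fingers":0.6},
  {"delta_pos":[0,0,0],"turn":[0,0,-0.0446],"fingers":0.5},
  {"delta_pos":[0,0,-0.05],"turn":[0,0,-0.0446],"fingers":0.5},
  {"delta_pos":[0,0,-0.0833],"turn":[0,0,-0.0955],"fingers":0.5},
  {"delta_pos":[0,0,-0.0833],"turn":[0,0,-0.1496],"fingers":0.5},
  {"delta_pos":[0,0,-0.0833],"turn":[0,0,-0.2037],"fingers":0.5},
  {"delta_pos":[0,0,-0.0833],"turn":[0,0,-0.2578],"fingers":0.5},
  {"delta_pos":[0,0,-0.0833],"turn":[0,0,-0.3119],"fingers":0.5},
  {"delta_pos":[0,0,-0.0833],"turn":[0,0,-0.3661],"fingers":0.5},
  {"delta_pos":[0,0,-0.0833],"turn":[0,0,-0.4202],"fingers":0.5},
  {"delta_pos":[0,0,-0.0833],"turn":[0,0,-0.4775],"fingers":0.5},
], force=20)

```text
clock: 19.6
position: [0.6095, 0.0783, 0.1269]
ee_rot: [0.865, 0.502, -0.0, -0.0]
ft_force: [-0.6, 0.3, 0.4]
grip_width: 0.5
grasp_force: 0.0
```

To row units: -1.78 rad / 3.1416 = -0.5666.

Request:
move_arm([
  {"delta_pos":[0,0,0],"turn":[0,0,-0.0541],"fingers":0.5},
  {"delta_pos":[0,0,0],"turn":[0,0,-0.1082],"fingers":0.5},
  {"delta_pos":[0,0,0],"turn":[0,0,-0.1623],"fingers":0.5},
  {"delta_pos":[0,0,0],"turn":[0,0,-0.2165],"fingers":0.5},
  {"delta_pos":[0,0,0],"turn":[0,0,-0.2706],"fingers":0.5},
  {"delta_pos":[0,0,0],"turn":[0,0,-0.3247],"fingers":0.5},
  {"delta_pos":[0,0,0],"turn":[0,0,-0.3788],"fingers":0.5},
  {"delta_pos":[0,0,0],"turn":[0,0,-0.4329],"fingers":0.5},
  {"delta_pos":[0,0,0],"turn":[0,0,-0.487],"fingers":0.5},
  {"delta_pos":[0,0,0],"turn":[0,0,-0.5411],"fingers":0.5},
  {"delta_pos":[0,0,0],"turn":[0,0,-0.5666],"fingers":0.5},
  {"delta_pos":[0,0,0],"turn":[0,0,-0.5666],"fingers":0.5},
])

```text
clock: 21.1
position: [0.6095, 0.0783, 0.1268]
ee_rot: [0.157, 0.988, 0.0, -0.0]
ft_force: [0.7, 0.9, -0.7]
grip_width: 0.505
grasp_force: 0.0
```

```bash
python3 o.py; python3 - <<'E'
from k import *
from f import *
a=pickle.load(open('p4.pkl','rb'))[0];b=camera('scene');dth(a,b);t=camera('top');pickle.dump((b,t),open('p7.pkl','wb'))
for c in(b,t): knob(c,np.array([.610,.0784]),'')
E
```

```text
{'clock': 21.1, 'position': [0.6095, 0.0783, 0.1268], 'ee_rot': [0.1567, 0.9876, 0.0001, -0.0005], 'ft_force': [0.7261, 0.9119, -0.6734], 'torque': [0.0464, -0.0134, 0.073], 'grip_width': 0.5047, 'grasp_force': 0.0} j7 0.605 yaw 2.826922422286711
shift px [ 0.16666667 -0.16666667] score 0.9563392400741577 J [63.1 26.4] dtheta 0.0013
 92 cen [0.6142 0.076 ] ang -0.291 z 0.0929 rect [614.  77.] [21. 59.]
 2 cen [0.5866 0.0878] ang -2.33 z 0.0873 rect [587.  88.] [4. 0.]
```

Request:
move_arm([
  {"delta_pos":[-0.0007,0.0005,0.0417],"turn":[0,0,0],"fingers":0.5},
  {"delta_pos":[-0.0007,0.0005,0.0817],"turn":[0,0,0],"fingers":0.5},
  {"delta_pos":[-0.0007,0.0005,0.0817],"turn":[0,0,0],"fingers":0.5},
  {"delta_pos":[-0.0007,0.0005,0.0817],"turn":[0,0,0],"fingers":0.7},
  {"delta_pos":[-0.0007,0.0005,0.0817],"turn":[0,0,0],"fingers":0.8},
  {"delta_pos":[-0.0007,0.0005,0.0817],"turn":[0,0,0],"fingers":0.95},
  {"delta_pos":[-0.0007,0.0005,0.0817],"turn":[0,0,0],"fingers":0.95},
  {"delta_pos":[-0.0007,0.0005,0.0817],"turn":[0,0,0],"fingers":0.95},
], force=20)

```text
clock: 22.2
position: [0.6105, 0.0784, 0.0789]
ee_rot: [0.156, 0.988, -0.0, 0.0]
ft_force: [-2.1, -2.6, 5.6]
grip_width: 0.183
grasp_force: 22.1
```

```bash
python3 o.py
```

```text
{'clock': 22.2, 'position': [0.6105, 0.0784, 0.0789], 'ee_rot': [0.1558, 0.9878, -0.0001, 0.0004], 'ft_force': [-2.0521, -2.5942, 5.579], 'torque': [-0.3515, 0.4441, 0.1112], 'grip_width': 0.1833, 'grasp_force': 22.0881} j7 0.579 yaw 2.8287234149007325
```

To row units: 0.3 rad / 3.1416 = 0.0955.

Request:
move_arm([
  {"delta_pos":[0,0,0],"turn":[0,0,0],"fingers":0.95},
  {"delta_pos":[0,0,0],"turn":[0,0,0],"fingers":0.95},
  {"delta_pos":[0,0,0],"turn":[0,0,0.0318],"fingers":0.95},
  {"delta_pos":[0,0,0],"turn":[0,0,0.0637],"fingers":0.95},
  {"delta_pos":[0,0,0],"turn":[0,0,0.0955],"fingers":0.95},
  {"delta_pos":[0,0,0],"turn":[0,0,0.0955],"fingers":0.95},
], force=70)

```text
clock: 22.95
position: [0.6105, 0.0784, 0.0791]
ee_rot: [0.302, 0.953, -0.0, 0.001]
ft_force: [-2.7, -2.4, 8.0]
grip_width: 0.172
grasp_force: 70.8
```

```bash
python3 o.py
```

```text
{'clock': 22.95, 'position': [0.6105, 0.0784, 0.0791], 'ee_rot': [0.3021, 0.9533, -0.0002, 0.0006], 'ft_force': [-2.729, -2.4372, 8.0443], 'torque': [-0.4286, 0.6379, 0.3431], 'grip_width': 0.1716, 'grasp_force': 70.8012} j7 0.303 yaw 2.5277544949836654
```

Request:
move_arm([
  {"delta_pos":[0,0,0],"turn":[0,0,0],"fingers":0.95},
])

```text
clock: 23.08
position: [0.6105, 0.0784, 0.0792]
ee_rot: [0.301, 0.953, -0.0, 0.001]
ft_force: [-3.5, -2.7, 9.0]
grip_width: 0.174
grasp_force: 70.9
```

```bash
python3 o.py
```

```text
{'clock': 23.075, 'position': [0.6105, 0.0784, 0.0792], 'ee_rot': [0.3015, 0.9535, -0.0002, 0.0005], 'ft_force': [-3.4981, -2.6816, 8.9607], 'torque': [-0.538, 0.688, 0.3412], 'grip_width': 0.1735, 'grasp_force': 70.8582} j7 0.305 yaw 2.529127317192866
```

To row units: 0.22 rad / 3.1416 = 0.07.

Request:
move_arm([
  {"delta_pos":[0,0,0],"turn":[0,0,0.0318],"fingers":0.95},
  {"delta_pos":[0,0,0],"turn":[0,0,0.07],"fingers":0.95},
  {"delta_pos":[0,0,0],"turn":[0,0,0.07],"fingers":0.95},
])

```text
clock: 23.45
position: [0.6106, 0.0784, 0.0793]
ee_rot: [0.405, 0.914, -0.0, 0.001]
ft_force: [-2.2, -2.0, 8.6]
grip_width: 0.17
grasp_force: 71.2
```

```bash
python3 o.py; python3 - <<'E'
from h import *
q=[]
for i in range(10): camera('top'); q.append(get_obs()['torque'][2])
print(np.round(q,3),np.mean(q))
E
```

```text
{'clock': 23.45, 'position': [0.6106, 0.0784, 0.0793], 'ee_rot': [0.405, 0.9143, -0.0002, 0.0007], 'ft_force': [-2.1505, -1.9697, 8.5901], 'torque': [-0.5148, 0.7925, 0.3849], 'grip_width': 0.17, 'grasp_force': 71.1626} j7 0.102 yaw 2.307557979868901
[0.373 0.351 0.363 0.363 0.371 0.302 0.352 0.358 0.333 0.383] 0.35503443770507964
```

To row units: 0.2 rad / 3.1416 = 0.0637.

Request:
move_arm([
  {"delta_pos":[0,0,0],"turn":[0,0,0.0318],"fingers":0.95},
  {"delta_pos":[0,0,0],"turn":[0,0,0.0637],"fingers":0.95},
  {"delta_pos":[0,0,0],"turn":[0,0,0.0637],"fingers":0.95},
])

```text
clock: 24.32
position: [0.6107, 0.0784, 0.0794]
ee_rot: [0.494, 0.869, -0.0, 0.001]
ft_force: [-3.2, -2.6, 9.8]
grip_width: 0.179
grasp_force: 71.5
```

```bash
python3 o.py; python3 - <<'E'
from h import *
q=[]
for i in range(10): camera('top'); q.append(get_obs()['torque'][2])
print(np.round(q,3),np.mean(q))
E
```

```text
{'clock': 24.325, 'position': [0.6107, 0.0784, 0.0794], 'ee_rot': [0.4941, 0.8694, -0.0001, 0.0008], 'ft_force': [-3.1886, -2.6044, 9.8455], 'torque': [-0.5493, 0.6877, 0.4748], 'grip_width': 0.1789, 'grasp_force': 71.5256} j7 -0.08 yaw 2.107962509383725
[0.529 0.449 0.437 0.399 0.461 0.423 0.411 0.455 0.42  0.455] 0.44391302574654484
```

Torque is 0.44 N m. I'll relax the wing, open, lift and withdraw.

To row units: -0.18 m / 0.6 = -0.3, -0.08 m / 0.6 = -0.1333, -0.27 rad / 3.1416 = -0.0859.

Request:
move_arm([
  {"delta_pos":[0,0,0],"turn":[0,0,-0.0414],"fingers":0.95},
  {"delta_pos":[0,0,0],"turn":[0,0,-0.0859],"fingers":0.95},
  {"delta_pos":[0,0,0],"turn":[0,0,-0.0859],"fingers":0.6},
  {"delta_pos":[0,0,0],"turn":[0,0,-0.0859],"fingers":0.5},
  {"delta_pos":[0,0,-0.05],"turn":[0,0,-0.0859],"fingers":0.5},
  {"delta_pos":[0,0,-0.1333],"turn":[0,0,-0.0859],"fingers":0.5},
  {"delta_pos":[0,0,-0.2333],"turn":[0,0,-0.0859],"fingers":0.5},
  {"delta_pos":[0,-0.1,-0.2833],"turn":[0,0,-0.0859],"fingers":0.5},
  {"delta_pos":[0,-0.2,-0.2833],"turn":[0,0,-0.0859],"fingers":0.5},
  {"delta_pos":[0,-0.3,-0.2833],"turn":[0,0,-0.0859],"fingers":0.5},
  {"delta_pos":[0,-0.3,-0.2833],"turn":[0,0,-0.0859],"fingers":0.5},
  {"delta_pos":[0,-0.3,-0.2833],"turn":[0,0,-0.0859],"fingers":0.5},
], force=20)

```text
clock: 26.32
position: [0.4543, -0.0172, 0.2479]
ee_rot: [0.376, 0.926, -0.004, 0.001]
ft_force: [1.4, -0.1, 0.2]
grip_width: 0.498
grasp_force: 0.0
```

```bash
python3 o.py; python3 - <<'E'
from k import *
from f import *
a=pickle.load(open('p4.pkl','rb'))[0];b=camera('scene');dth(a,b);t=camera('top')
for c in(b,t): knob(c,np.array([.610,.0784]),'')
x=cv2.resize(b['color'][205:275,290:380],None,fx=8.8,fy=4.2,interpolation=cv2.INTER_CUBIC)
y=cv2.resize(np.clip(t['color'][110:180,270:360]*1.6,0,255).astype(np.uint8),None,fx=8.8,fy=4.2,interpolation=cv2.INTER_CUBIC)
save('s8',np.vstack([x,y]))
E
```

```text
{'clock': 26.325, 'position': [0.4543, -0.0172, 0.2479], 'ee_rot': [0.3764, 0.9265, -0.004, 0.0012], 'ft_force': [1.3706, -0.1181, 0.1921], 'torque': [0.0382, -0.0106, 0.0482], 'grip_width': 0.4975, 'grasp_force': 0.0} j7 0.745 yaw 2.369854119965975
shift px [0.33333333 0.        ] score 0.9579945206642151 J [63.1 26.4] dtheta 0.0045
 77 cen [0.615  0.0756] ang -0.685 z 0.093 rect [615.  76.] [16. 62.]
 104 cen [0.6087 0.0811] ang -0.574 z 0.0938 rect [610.  79.] [17. 51.]
```

View pics/s8.png

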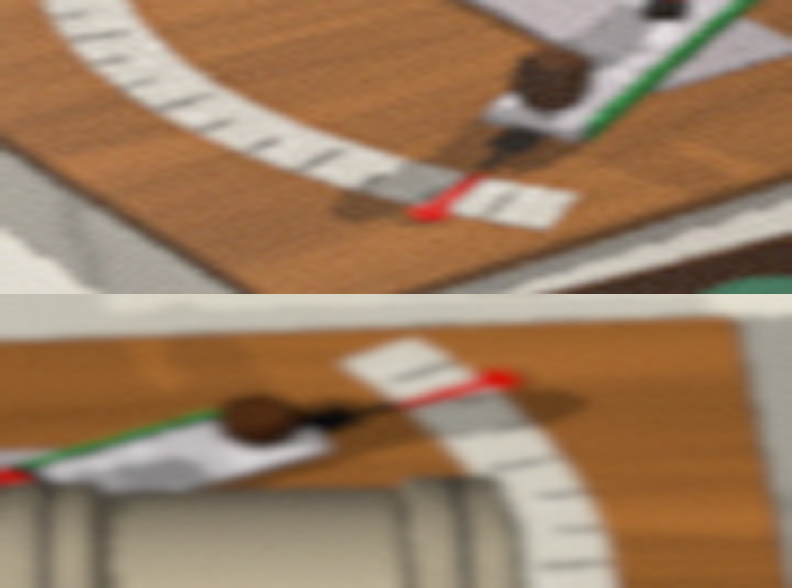

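The pointer still meets the red mark in both views (scene px (478,178), top px (398,406)). The knob is tight and nothing is being touched.

```bash
python3 -c "
from workcell import hand_in
print(hand_in())"
```

```text
the job is handed in; nothing more can be done
None
```

I loosened the knob, swung the fence onto the red mark (pointer and mark meet in both camera views), retightened the knob to about 0.44 N m, let go of everything and handed the job in at about 26 s.

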